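# Lift the degreased hook from the rinse basket with tongs

## Robot

A 6-joint arm with a two-finger parallel gripper is mounted at the origin on a cart in front of the work surface, level with it; the furniture and walls round the work are solid. World frame = base frame: x ahead of the robot, y to its left, z up, the work surface at z = 0. Lengths are in m, angles in degrees, forces in N, time in s.
With the tool pointing down it reaches from about 0.275 to 0.75 m from the base axis. Payload 10.2 kg.
Tool frame: the origin (TCP) lies between the finger pads; the fingertips stand 25 mm ahead of it and the grasp point (between the pads) lies 6 mm ahead of it; z points along the fingers, y is the line along which they close (so a half turn about z gives the same grasp; the last joint's range is limited). The gripper opens to 88 mm and grips with 3 to 60 N. Pads are 18 mm wide; open, the fingers measure 123 mm over their backs; the gripper's body (75 mm by 187 mm) begins 45 mm behind the grasp point.
Start: joints at [-88.831, 17.928, 85.812, -0, 76.261, -12.8], TCP at [0.127, -0.509, 0.264] pointing down, gripper open.
Joint ranges: [-168.41, 168.41], [-55.51, 124.54], [10.69, 146.95], [-70.63, 250.63], [1, 178], [-165.06, 165.06]. Speed limits (degrees/s): [136.94, 136.94, 172.46, 180, 180, 180].

## Interface

Orientations are given as [roll, pitch, yaw] about the fixed x, y, z axes, in that order (R = Rz(yaw) Ry(pitch) Rx(roll)).
In Python, from plant import r, cams, workorder gives the robot as it stands.
- The arm moves only by the tool send_rows, never from a script. Its argument "steps" is text: rows parted by semicolons, each of 7 numbers parted by spaces: the turn, a rotation vector about the tool's x, y, z in degrees, then the shift along the tool's x, y, z in m, then the closure, from 0 (fully open) to 1 (shut). A call has exactly 5 rows; each row is the pose to reach, as a shift and turn from the pose commanded when the call began, along the tool's axes at that moment; what a row does not reach only later rows make up. A row lasts 1/8 s, in which the tool goes at most 62.5 mm and 10.7 degrees, less where a joint would pass 70% of its speed; a pose out of reach is approached as far as the arm can. A call with a gripper value outside its range is refused whole. The fingers move at their own pace and stop on an object; "grip_force" is the grip in N (left out, the last holds). Time passes only in rows, so rows that repeat a pose let the fingers close, or fill a call up. It gives the time, the measured TCP pose, the force, the opening and the grip force at its end, in the units of the state.
- r.sense(): the state, without advancing time (a new reading comes with each control period).
- cams.snapshot(name): name is "scene" or "top" or "wrist"; returns the picture (480x640x3 uint8, red, green, blue); there is no depth.
- cams.camera_params(name): a dict with "fx", "fy", "cx", "cy" (pixels), "R" (3x3) and "t" (3): a world point X has camera coordinates R X + t. Camera axes: x right, y down, z forward; pixel columns grow to the right and rows downward; lengths in m; the calibration is good to about 2 mm. A picture is of the moment at which its call begins: read the wrist's pose just before it. camera_params takes no time and is no camera call; for the wrist camera it gives the pose at the moment of the call.
- workorder.finish_job(): hands the job in; it is judged then, once.
The state is a dict: "time": time; "joint_pos": joint angles; "joint_velocities": joint speeds; "joint_torque": joint torques, N m; "tcp_pos": TCP position; "orientation": TCP orientation; "contact_force": force on the tool from outside, world axes, zero at the start; "wrist_torque": the same for the moment, N m; "finger_gap": finger opening in m; "gripper_force": force on a finger pad.
Only numpy, scipy, OpenCV 4.12 (cv2) and the standard library are available. Lean on these libraries where they do the work, as an engineer would, in place of code of your own. Each camera call takes 0.05 s, during which the arm holds its last target. There are 200 camera calls.

## Task

The silver snap hook in the rinse basket is degreased and ready for laser marking, so it may only be touched with the tongs. Take the spring tongs out of their holder, squeeze their jaws shut across the top bar of the silver hook, lift it out of its slot, and finish while still holding it squeezed in the tongs, quite still, about 12 cm above where it stood and still over the drip tray so that it drains there. Let the gripper itself touch none of the three hooks, leave both black hooks standing in their slots, and do not disturb the wash bottle, the dish or the stack of tag blanks.

Things in the scene. Friction and masses are not known exactly. Their poses are not given: they have to be found in the camera images.
- tongs: steel spring tongs with blue finger plates and jaw pads, 137 mm, 90 g, standing in the holder, jaws down. Origin: grasp point midway between the plates. z up along the tongs, y the line along which they close. Hinge pin along x 28 mm above the origin; nothing higher than 35 mm above it. Grasp from above, fingers closing along y: plates 39 mm apart outside when open, 33 when shut on a hook
- tongs_left: the +y arm of the tongs; origin on the hinge pin. Its blue finger plate is 19 mm wide along x and 34 mm tall, from 16 mm above to 18 mm below the tongs' origin. A spring holds the arms open: they give at 5 N on each plate, 9 N shuts them on a hook; of force beyond that a quarter reaches the jaws. 20 to 40 N grips well; plates held at 37 mm carry the tongs with jaws still open
- tongs_right: the -y arm of the tongs, mirror image of the other (both always swing alike); origin on the hinge pin
- tongs_jaws (a point): point on the tongs' axis midway between the jaw pads, 91 mm below the tongs' origin; the pads (16 mm along x, 20 mm tall) reach 10 mm above and below it, the lowest steel 11 mm below it. Open, the gap between the pads is 33 mm and the tongs measure 45 mm over the jaws
- tongs_left_jaw (a point): centre of the inner face of the +y jaw pad; its distance from the other jaw's point is the jaw gap
- tongs_right_jaw (a point): centre of the inner face of the -y jaw pad
- holder: black plastic well, open at the top, on a dark steel foot plate (66 x 100 x 4 mm) fixed to the worktop; 56 mm high, inside 24 mm (x) by 50 mm (y); origin at the centre of its underside. The tongs stand on its floor, 8 mm up, with their grasp point 109 mm above the worktop; lift them straight up by at least 55 mm to clear it
- basket: steel wire rinse basket (128 x 168 mm, rim 52 mm high) fixed in a grey drip tray (150 mm along x, 192 along y, 14 high); origin at the centre of the underside on the worktop. Three slots, at y = -46, 0 and +46 mm, each between wire hoops 40 mm high and 12 mm apart; in each stands a hook, its length along x, its 9 mm thickness along y; which hook is in which slot varies
- silver_hook: the silver snap hook (carabiner), 62 x 98 x 9 mm, 30 to 60 g, standing on its long gate edge in a slot, its solid top bar uppermost, 75 mm above the worktop. Origin: centre of one flat face, 43 mm above the worktop; x points down, y along its length, z through its 9 mm thickness (level, along the basket's -y)
- silver_spine (a point): where to grip the silver hook: middle of its top bar, in mid thickness, about 67 mm above the worktop while it stands in its slot; the bar is 9 mm thick, 17 mm tall (8.5 mm above and below this point) and straight for 30 mm either way along the hook's y. The tongs must close along the hook's z
- black_hook_a: black snap hook, 62 x 104 x 9 mm, 45 g, standing in another slot like the silver one, with the same axes; not to be touched by the gripper
- black_hook_b: the second black snap hook, the same
- wash_bottle: white wash bottle with red cap, 58 mm wide, 217 mm tall, standing on the worktop; origin at its underside
- steel_dish: small round steel dish, 67 mm wide, 24 mm high, on the worktop; origin at its underside
- tag_blanks: stack of metal tag blanks, 34 x 53 x 14 mm, on the worktop; origin at its underside
Mind the look-alikes: they are no part of the job. Several things have the shape of the tongs; the one meant has the colours described above.

How it is judged (in metres and radians):
On the way, in this order (a step that is already met when the one before it is completed fails the run):
1. the tongs are lifted out of the holder in the gripper, the silver hook still in its slot (contact force between the fingers and tongs above 1 N and height (world z) of tongs_jaws above 0.075 m and contact force between tongs and holder below 0.05 N and distance of silver_hook from where it was at the start of the episode below 0.015 m), for 0.1 s.
2. both jaws of the tongs press on the silver hook while it stands in its slot (contact force between each of tongs_left, tongs_right and silver_hook above 0.8 N and distance of silver_hook from where it was at the start of the episode below 0.02 m), for 0.1 s.
At the end, for the whole second after the job is handed in: Gripper holds the tongs (2 N), both jaws press the silver hook (0.8 N), its bar over 155 mm above the worktop and within 100 mm of the basket's centre in plan; hook still, touching neither basket nor gripper; tongs clear of basket and black hooks, these within 15 mm of their starts (contact force between each of tongs_left, tongs_right and silver_hook above 0.8 N and contact force between the fingers and tongs above 2 N and height (world z) of silver_spine above 0.155 m and horizontal distance between silver_spine and basket below 0.1 m and distance between silver_spine and tongs_jaws below 0.03 m and contact force between each of silver_hook, tongs and basket below 0.02 N and contact force between the arm and silver_hook below 0.02 N and linear speed of silver_hook below 0.03 m/s and angular speed of silver_hook below 0.3 rad/s and distance of each of black_hook_a, black_hook_b from where it was at the start of the episode below 0.015 m and contact force between each of black_hook_a, black_hook_b and tongs below 0.1 N); the arm keeps its last pose, push and grip.
It fails at once if the gripper or arm touches the silver hook (contact force between the arm and silver_hook above 0.3 N).
It fails at once if the gripper or arm touches a black hook (contact force between the arm and black_hook_a above 0.3 N or contact force between the arm and black_hook_b above 0.3 N).
It fails at once if a black hook is knocked out of place (over 20 mm) (distance of any of black_hook_a, black_hook_b from where it was at the start of the episode above 0.02 m).
It fails at once if the wash bottle, the dish or the tag blanks are pushed over 20 mm or the bottle is tipped (distance of any of wash_bottle, steel_dish, tag_blanks from where it was at the start of the episode above 0.02 m or angle between wash_bottle's own z axis and vertical above 0.3 rad).
It also fails if it takes over 43 s, if anything falls off the work surface, if the arm or the gripper's body presses on something with over 40 N, if the wrist force passes 120 N, or if a joint passes its speed limit or range.

## Working session

There is one attempt and no reset: what is moved stays moved. The work goes in short steps, Python scripts to look and compute and a tool call to move; the robot and the scene stay as the last step left them, time stands still between calls to the robot, and variables do not carry over. Pictures are saved under pics/ and viewed, at most 10 in all, crops included, and the job is handed in when it is done.

Besides the shell and the picture viewer there is one more tool, called after "Request:" as a command line: name --argument value ..., lists and objects as JSON in quotes. send_rows: Moves the arm, as the interface text tells. Its arguments: {"type":"object","properties":{"steps":{"type":"string"},"grip_force":{"type":"number"}},"required":["steps"]}

```bash
mkdir -p pics; python3 - <<'E'
from plant import r,cams,workorder
import cv2,numpy as np
for n in("scene","top"):
    im=cams.snapshot(n); cv2.imwrite(f"pics/{n}0.png",im[:,:,::-1]); p=cams.camera_params(n); print(n,p)
print(r.sense())
E
```

```text
scene {'fx': 478.16982771425495, 'fy': 478.16982771425495, 'cx': 321.78256290624586, 'cy': 236.04343175003655, 'R': array([[ 0.45934895, -0.88822827, -0.00700566],
       [-0.47527469, -0.23911092, -0.84672306],
       [ 0.75040823,  0.39227096, -0.53198776]]), 't': array([-0.07392761,  0.32803248,  0.61164414])}
top {'fx': 471.88945122935263, 'fy': 471.88945122935263, 'cx': 319.8838459406287, 'cy': 242.4744959113794, 'R': array([[ 0.02061005, -0.99977919, -0.00409742],
       [-0.98657467, -0.01967342, -0.16212149],
       [ 0.16200508,  0.00738374, -0.9867623 ]]), 't': array([0.12405538, 0.48783328, 0.92239725])}
{'time': 0.1, 'joint_pos': array([-8.88317359e+01,  1.79574581e+01,  8.58477006e+01, -4.91224603e-04,
        7.62616657e+01, -1.27982828e+01]), 'joint_velocities': array([ 0.07240757, -0.07486584, -0.19858987,  0.00963387,  0.04212117,
        0.00892245]), 'joint_torque': array([ 3.25715562e-03, -4.02805638e+01, -2.52644026e+01,  6.95785834e-02,
        3.42128682e-02, -6.03551462e-05]), 'tcp_pos': array([ 0.12670824, -0.50929123,  0.26322024]), 'orientation': array([-1.79934730e+02, -1.43376767e-02,  1.39666557e+01]), 'contact_force': array([1.02786321, 0.95272344, 0.06950109]), 'wrist_torque': array([ 0.00404763,  0.01409622, -0.04763613]), 'gripper_force': 0.0, 'finger_gap': 0.08815049518815937}
```

View pics/scene0.png

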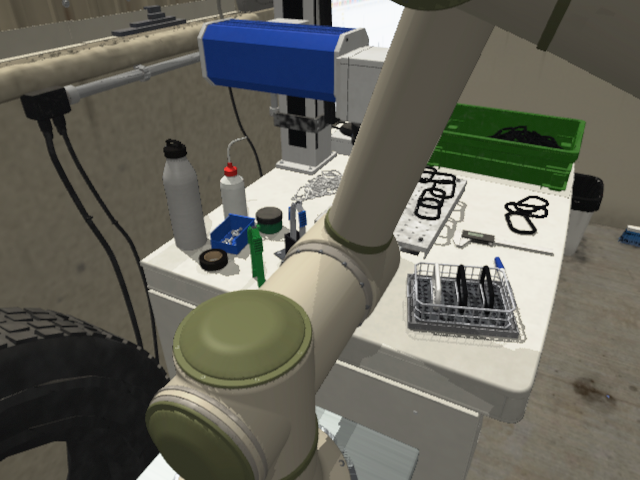

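View pics/top0.png

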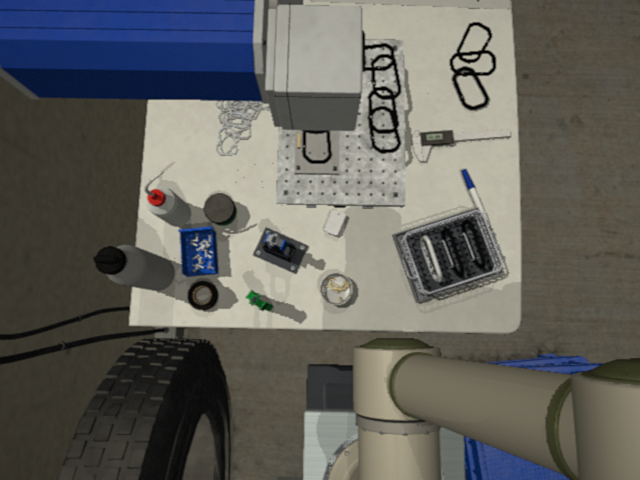

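The top view shows blue-plated tongs in the holder at about (280,245), and a green look-alike at (260,298). The green one does not fit the "blue plates, in the holder" description. The silver hook is in the left slot, at (432,257), and the black hooks are at (452,250) and (472,243). I'll confirm both in one enlarged crop.

```bash
cat > h.py <<'E'
import numpy as np,cv2
from plant import r,cams,workorder
def ray(n,u,v,z,p=None):
    p=p or cams.camera_params(n); R=np.array(p["R"]);t=np.array(p["t"])
    d=R.T@np.array([(u-p["cx"])/p["fx"],(v-p["cy"])/p["fy"],1]); c=-R.T@t
    return c+d*(z-c[2])/d[2]
def proj(n,X,p=None):
    p=p or cams.camera_params(n); c=np.array(p["R"])@np.array(X)+p["t"]
    return np.array([p["fx"]*c[0]/c[2]+p["cx"],p["fy"]*c[1]/c[2]+p["cy"]])
E
python3 - <<'E'
import cv2,numpy as np
im=cv2.imread("pics/top0.png")
a=cv2.resize(im[210:290,240:330],None,fx=4.4,fy=4.4,interpolation=cv2.INTER_CUBIC)
b=cv2.resize(im[195:315,385:515],None,fx=3,fy=3,interpolation=cv2.INTER_CUBIC)
o=np.zeros((360,800,3),np.uint8);o[:a.shape[0],:a.shape[1]]=a;o[:b.shape[0],400:400+b.shape[1]]=b
cv2.imwrite("pics/crop0.png",o)
E
```

```text
(no output)
```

View pics/crop0.png

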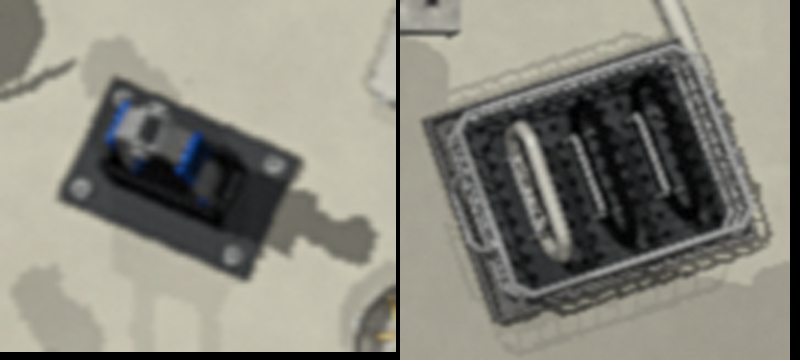

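The crop confirms it: blue-plated tongs stand in the holder with their plates about 24° off image-horizontal, and the silver hook is in the left slot, from (515,125) to (565,262) in the crop.

```bash
python3 - <<'E'
from h import *
f=lambda c,x0,y0,s,z:ray("top",(c[0]+.5)/s-.5+x0,(c[1]+.5)/s-.5+y0,z)
C=np.array([f(c,240,210,4.4,.004) for c in[(115,78),(302,158),(247,280),(58,200)]])
print("plate",C.round(4),C.mean(0),[np.linalg.norm(C[i]-C[i-1]).round(4) for i in range(4)])
d=(C[0]+C[3]-C[1]-C[2]);print("holder y dir",np.degrees(np.arctan2(d[1],d[0])))
P=[f(c,240,210,4.4,.125) for c in[(120,121),(190,154)]];print("bluetops",P,np.linalg.norm(P[0]-P[1]))
d=P[0]-P[1];print(np.degrees(np.arctan2(d[1],d[0])))
B=np.array([f((c[0]-400,c[1]),385,195,3,.052) for c in[(455,118),(688,42),(752,217),(522,296)]])
print("rim",B,B.mean(0),[np.linalg.norm(B[i]-B[i-1]).round(4) for i in range(4)])
d=(B[0]+B[3]-B[1]-B[2]);print("basket y dir",np.degrees(np.arctan2(d[1],d[0])))
S=[f((c[0]-400,c[1]),385,195,3,.072) for c in[(515,122),(563,262)]]
d=S[0]-S[1];print("silver",S,np.linalg.norm(d),(S[0]+S[1])/2,np.degrees(np.arctan2(d[1],d[0])))
E
```

```text
plate [[0.5215 0.2501 0.004 ]
 [0.4841 0.1587 0.004 ]
 [0.4248 0.1834 0.004 ]
 [0.4614 0.2751 0.004 ]] [0.4729539  0.21681557 0.004     ] [np.float64(0.0651), np.float64(0.0988), np.float64(0.0643), np.float64(0.0987)]
holder y dir 68.00646714658562
bluetops [array([0.47941698, 0.23213139, 0.125     ]), array([0.4658767 , 0.20204065, 0.125     ])] 0.03299685244500354
65.77313529433042
rim [[ 0.50393356 -0.03354347  0.052     ]
 [ 0.55948889 -0.19186674  0.052     ]
 [ 0.44095461 -0.23021184  0.052     ]
 [ 0.38553456 -0.07671406  0.052     ]] [ 0.47247791 -0.13308403  0.052     ] [np.float64(0.126), np.float64(0.1678), np.float64(0.1246), np.float64(0.1632)]
basket y dir 109.59036194769428
silver [array([ 0.49831637, -0.06954838,  0.072     ]), array([ 0.40680623, -0.09922936,  0.072     ])] 0.09620325423891876 [ 0.4525613  -0.08438887  0.072     ] 17.970280896029443
```

```bash
cat >> h.py <<'E'
from scipy.spatial.transform import Rotation as Ro
def go(pos,yaw,base=None):
    s=r.sense() ; p,o=(s["tcp_pos"],s["orientation"]) if base is None else base
    R=Ro.from_euler("xyz",o,degrees=True); T=Ro.from_euler("xyz",[180,0,yaw],degrees=True)
    print("turn",(R.inv()*T).as_rotvec(degrees=True).round(2),"shift",R.inv().apply(np.array(pos)-p).round(4))
E
python3 - <<'E'
from h import *
print("bottle cap",ray("top",157,198,.217),"head edge z.2/.3/.4",ray("top",325,130,.2),ray("top",325,130,.3),ray("top",325,130,.4))
go([.43,-.12,.30],19.6)
p=cams.camera_params("wrist");R=np.array(p["R"]);print(p["fx"],-R.T@p["t"],R)
E
```

```text
bottle cap [0.52675698 0.40908803 0.217     ] head edge z.2/.3/.4 [0.66029388 0.12784199 0.2       ] [0.61838368 0.1277119  0.3       ] [0.57647349 0.12758182 0.4       ]
turn [-0.06 -0.02 -5.63] shift [ 0.3883 -0.3046 -0.0363]
336.4995353858133 [ 0.1963561  -0.49186281  0.38304754] [[ 0.24008263 -0.97075184 -0.00109681]
 [-0.93322786 -0.23111315  0.27508631]
 [-0.26729403 -0.06501987 -0.96141891]]
```

Request:
send_rows --steps "0 0 -1 0.045 -0.035 -0.01 0; 0 0 -2 0.09 -0.07 -0.02 0; 0 0 -3 0.14 -0.11 -0.03 0; 0 0 -4 0.185 -0.145 -0.035 0; 0 0 -5.6 0.23 -0.18 -0.036 0"

```text
time: 0.72
tcp_pos: [0.3073, -0.2776, 0.3]
orientation: [180.0, -0.0, 19.6]
contact_force: [0.3, -0.6, -0.3]
finger_gap: 0.0882
gripper_force: 0.0
```

Request:
send_rows --steps "0 0 0 0.045 -0.035 0 0; 0 0 0 0.09 -0.06 0 0; 0 0 0 0.125 -0.085 0 0; 0 0 0 0.145 -0.105 0 0; 0 0 0 0.145 -0.105 0 0"

```text
time: 1.35
tcp_pos: [0.4082, -0.1306, 0.2995]
orientation: [-180.0, 0.0, 19.7]
contact_force: [-0.2, 0.3, -0.4]
finger_gap: 0.0879
gripper_force: 0.0
```

```bash
python3 - <<'E'
from h import *
s=r.sense();print(s["tcp_pos"],s["orientation"],s["time"],s["contact_force"])
p=cams.camera_params("wrist");im=cams.snapshot("wrist");np.save("w1.npy",p,allow_pickle=True);cv2.imwrite("pics/w1.png",im[:,:,::-1])
print([proj("wrist",X,p) for X in([.4526,-.0844,.075],[.457,-.0898,.075])])
E
```

```text
[ 0.40820944 -0.13063603  0.29952284] [-1.79975200e+02  1.72527290e-02  1.97379172e+01] 1.35 [-0.22404782  0.29015172 -0.40190453]
[array([295.40589592, 157.15261454]), array([301.95969524, 154.7454618 ])]
```

View pics/w1.png

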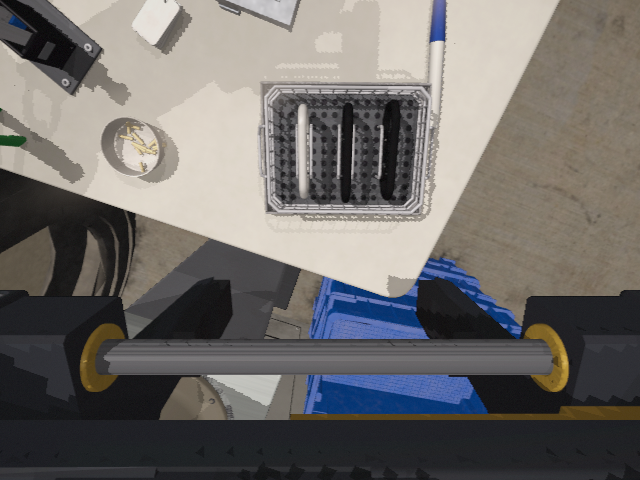

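The silver hook's top bar runs from (304,104) to (305,197), nearly vertical here. The basket is square to the tool, with its rim corners near (272,88) and (428,88).

```bash
python3 - <<'E'
from h import *
p=np.load("w1.npy",allow_pickle=True).item()
S=[ray("wrist",u,v,.073,p) for u,v in[(304,104),(305,197)]];d=S[0]-S[1]
print(S,(S[0]+S[1])/2,np.linalg.norm(d),np.degrees(np.arctan2(d[1],d[0])))
S=[ray("wrist",u,v,.052,p) for u,v in[(272,88),(424,88),(420,210),(272,210)]];print(np.mean(S,0))
go([.473,.217,.26],-22)
E
```

```text
[array([ 0.50240404, -0.0764244 ,  0.073     ]), array([ 0.41774061, -0.10622318,  0.073     ])] [ 0.46007232 -0.09132379  0.073     ] 0.08975445597856094 19.39041182655651
[ 0.47447077 -0.13257576  0.052     ]
turn [-0.000e+00  3.000e-02  4.166e+01] shift [ 0.1786 -0.3064  0.0395]
```

Request:
send_rows --steps "0 0 5 0.025 -0.045 0 0; 0 0 11 0.05 -0.09 0.01 0; 0 0 17 0.075 -0.135 0.01 0; 0 0 23 0.1 -0.18 0.02 0; 0 0 29 0.125 -0.22 0.03 0"

```text
time: 2.02
tcp_pos: [0.4523, 0.1178, 0.2695]
orientation: [180.0, -0.0, -9.7]
contact_force: [0.8, -0.7, -0.2]
finger_gap: 0.0882
gripper_force: 0.0
```

```bash
python3 - <<'E'
from h import *
go([.473,.217,.26],-22)
E
```

```text
turn [ 1.00e-02 -3.00e-02  1.23e+01] shift [ 0.0037 -0.1013  0.0095]
```

Request:
send_rows --steps "0 0 4 0.001 -0.04 0.003 0; 0 0 8 0.002 -0.075 0.006 0; 0 0 11 0.003 -0.095 0.009 0; 0 0 12.3 0.0037 -0.1013 0.0095 0; 0 0 12.3 0.0037 -0.1013 0.0095 0"

```text
time: 2.65
tcp_pos: [0.4725, 0.2158, 0.2602]
orientation: [180.0, 0.0, -21.7]
contact_force: [0.2, -0.6, 0.7]
finger_gap: 0.0882
gripper_force: 0.0
```

```bash
python3 - <<'E'
from h import *
go([.473,.217,.115],-22)
p=cams.camera_params("wrist");im=cams.snapshot("wrist");np.save("w2.npy",p,allow_pickle=True);cv2.imwrite("pics/w2.png",im[:,:,::-1])
R=Ro.from_euler("z",-22,degrees=True)
for X in([0,.0195,.125],[0,-.0195,.125],[0,0,.137],[.033,.05,.004],[.033,-.05,.004]):print(X,proj("wrist",R.apply(X)+[.473,.217,0],p))
E
```

```text
turn [0.02 0.01 0.25] shift [-0.     -0.0014  0.1452]
[0, 0.0195, 0.125] [298.4073211  236.55073781]
[0, -0.0195, 0.125] [347.970216   236.69382509]
[0, 0, 0.137] [323.16859279 240.92941296]
[0.033, 0.05, 0.004] [278.18814596 178.17727299]
[0.033, -0.05, 0.004] [368.64095396 178.45704351]
```

View pics/w2.png

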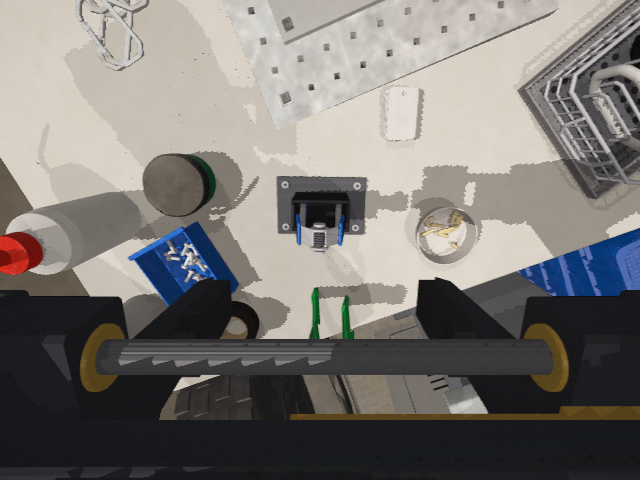

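The blue plates appear at (299,228) and (342,228), with the hinge at (320,237). That is 3 px left of the prediction, so the tongs sit about 2 mm further along tool −y. The green look-alike is clear of the gripper body, so I'll descend.

Request:
send_rows --steps "0 0 0.3 0 -0.003 0.04 0; 0 0 0.3 0 -0.003 0.08 0; 0 0 0.3 0 -0.003 0.115 0; 0 0 0.3 0 -0.003 0.135 0; 0 0 0.3 0 -0.003 0.145 0"

```text
time: 3.32
tcp_pos: [0.4733, 0.2186, 0.1146]
orientation: [180.0, 0.0, -22.1]
contact_force: [-0.2, 0.2, 0.1]
finger_gap: 0.0877
gripper_force: 0.0
```

Request:
send_rows --steps "0 0 0 0 0 0 0.45; 0 0 0 0 0 0 0.5; 0 0 0 0 0 0 0.58; 0 0 0 0 0 0 0.58; 0 0 0 0 0 0 0.58" --grip_force 8

```text
time: 3.95
tcp_pos: [0.4734, 0.2195, 0.1154]
orientation: [-180.0, -0.0, -22.0]
contact_force: [0.4, -1.6, -0.5]
finger_gap: 0.0403
gripper_force: 4.2
```

Request:
send_rows --steps "0 0 0 0 0 0 0.58; 0 0 0 0 0 0 0.58; 0 0 0 0 0 0 0.58; 0 0 0 0 0 0 0.58; 0 0 0 0 0 0 0.58"

```text
time: 4.58
tcp_pos: [0.4734, 0.2195, 0.1152]
orientation: [180.0, 0.0, -22.0]
contact_force: [-0.6, -0.8, -1.1]
finger_gap: 0.0371
gripper_force: 4.6
```

Request:
send_rows --steps "0 0 0 0 0 -0.005 0.58; 0 0 0 0 0 -0.02 0.58; 0 0 0 0 0 -0.04 0.58; 0 0 0 0 0 -0.065 0.58; 0 0 0 0 0 -0.09 0.58"

```text
time: 5.2
tcp_pos: [0.4734, 0.2195, 0.2072]
orientation: [-180.0, -0.1, -22.0]
contact_force: [0.5, -0.8, -1.5]
finger_gap: 0.0372
gripper_force: 4.6
```

Request:
send_rows --steps "0 0 0 0 0 -0.02 0.58; 0 0 0 0 0 -0.035 0.58; 0 0 0 0 0 -0.04 0.58; 0 0 0 0 0 -0.04 0.58; 0 0 0 0 0 -0.04 0.58"

```text
time: 5.82
tcp_pos: [0.4732, 0.2194, 0.2445]
orientation: [180.0, 0.1, -22.0]
contact_force: [0.5, 0.3, -0.8]
finger_gap: 0.0371
gripper_force: 4.6
```

```bash
python3 - <<'E'
from h import *
print(r.sense()["finger_gap"],r.sense()["gripper_force"])
go([.459,-.0905,.245],19.5)
p=cams.camera_params("wrist");im=cams.snapshot("wrist");cv2.imwrite("pics/w3.png",im[:,:,::-1])
s=r.sense();R=Ro.from_euler("xyz",s["orientation"],degrees=True)
for X in([0,0,-.022],[0,.0225,.108],[0,-.0225,.108]):print(X,proj("wrist",R.apply(X)+s["tcp_pos"],p))
E
```

```text
0.0371218467344269 4.613038748502731
turn [ 2.000e-02  8.000e-02 -4.153e+01] shift [ 0.1031  0.2926 -0.0004]
[0, 0, -0.022] [326.35077127 362.16229446]
[0, 0.0225, 0.108] [356.73793953 246.88774967]
[0, -0.0225, 0.108] [293.28994648 246.96801305]
```

View pics/w3.png

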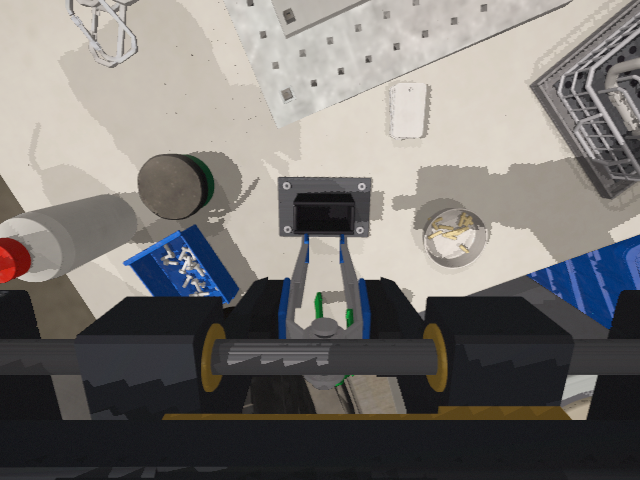

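The tongs are held upright, with the jaws open at (305,238) and (341,238) and the holder empty. I'll carry them over the silver hook.

Request:
send_rows --steps "0 0 -2 0.007 0.02 0 0.58; 0 0 -6 0.02 0.055 0 0.58; 0 0 -11 0.035 0.095 0 0.58; 0 0 -17 0.05 0.14 0 0.58; 0 0 -23 0.063 0.18 0 0.58"

```text
time: 6.5
tcp_pos: [0.4639, 0.0275, 0.2449]
orientation: [-180.0, 0.0, 1.2]
contact_force: [0.6, -0.2, -1.3]
finger_gap: 0.0373
gripper_force: 4.6
```

```bash
python3 - <<'E'
from h import *
print(r.sense()["finger_gap"])
go([.459,-.0905,.245],19.5)
E
```

```text
0.03733714292089886
turn [-1.000e-02  3.000e-02 -1.834e+01] shift [-7.300e-03  1.179e-01 -1.000e-04]
```

Request:
send_rows --steps "0 0 -6 -0.002 0.04 0 0.58; 0 0 -11 -0.004 0.075 0 0.58; 0 0 -15 -0.006 0.1 0 0.58; 0 0 -18 -0.007 0.114 0 0.58; 0 0 -18.3 -0.0073 0.118 0 0.58"

```text
time: 7.12
tcp_pos: [0.4588, -0.0897, 0.2448]
orientation: [-180.0, 0.0, 19.2]
contact_force: [-0.6, 0.5, -1.4]
finger_gap: 0.0368
gripper_force: 4.6
```

Request:
send_rows --steps "0 0 0 0 0 0.005 0.58; 0 0 0 0 0 0.01 0.58; 0 0 0 0 0 0.015 0.58; 0 0 0 0 0 0.015 0.58; 0 0 0 0 0 0.015 0.58"

```text
time: 7.75
tcp_pos: [0.459, -0.089, 0.2303]
orientation: [180.0, -0.0, 19.3]
contact_force: [0.3, -0.0, -0.2]
finger_gap: 0.0373
gripper_force: 4.6
```

```bash
python3 - <<'E'
from h import *
s=r.sense();print(s["finger_gap"]);go([.459,-.0905,.164],19.5)
a=cams.snapshot("wrist");p=cams.camera_params("wrist");b=cams.snapshot("scene");c=cams.snapshot("top")
q=ray("wrist",0,0,0) is None
for X in([.459,-.0905,.075],):print([proj(n,X).round(1) for n in("wrist","top","scene")])
o=np.zeros((600,800,3),np.uint8)
o[:360,:480]=cv2.resize(a[60:360,120:520],(480,360))
o[:360,480:800]=cv2.resize(c[195:315,385:492],(320,360))
o[360:,:320]=cv2.resize(b[230:350,380:540],(320,240))
cv2.imwrite("pics/c4.png",o[:,:,::-1])
E
```

```text
0.0373069000346471
turn [ 0.01 -0.01 -0.22] shift [-0.0005  0.0014  0.0663]
[array([325.6, 231.1]), array([434.4, 255.1]), array([439.5, 273. ])]
```

View pics/c4.png

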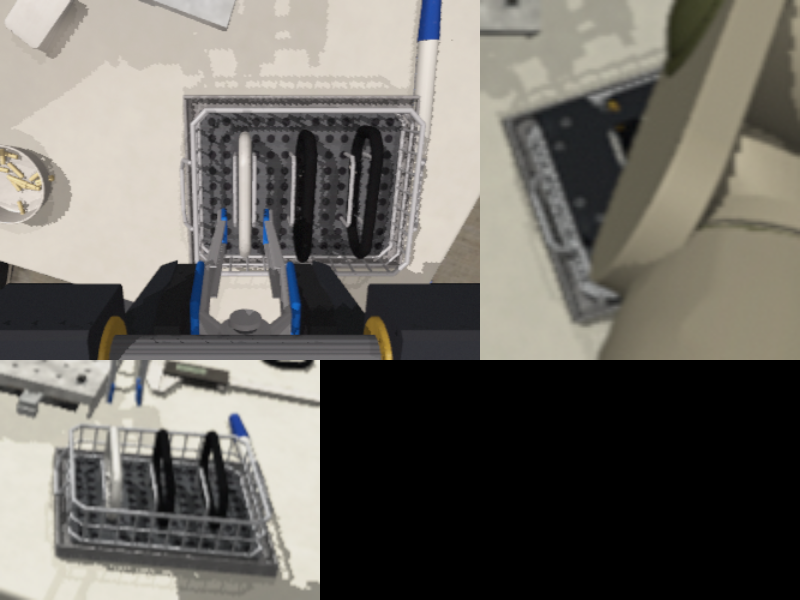

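The silver bar lies at crop column 245, midway between the jaw tips at 224 and 266, so it is centred across the jaws. I'll check the position along the bar.

```bash
python3 - <<'E'
from h import *
p=cams.camera_params("wrist");s=r.sense()
E=[ray("wrist",120+245/1.2,60+v/1.2,z,p) for v,z in((133,.07),(255,.07))];m=(E[0]+E[1])/2
print(E,np.linalg.norm(E[0]-E[1]),m,Ro.from_euler("xyz",s["orientation"],degrees=True).inv().apply(m-s["tcp_pos"]))
E
```

```text
[array([ 0.50556701, -0.07301353,  0.07      ]), array([ 0.42134988, -0.10235378,  0.07      ])] 0.08918170484746214 [ 0.46345845 -0.08768366  0.07      ] [4.62295399e-03 9.73556034e-05 1.60385389e-01]
```

Request:
send_rows --steps "0 0 -0.2 0.003 0.0005 0.012 0.58; 0 0 -0.2 0.003 0.0005 0.027 0.58; 0 0 -0.2 0.003 0.0005 0.042 0.58; 0 0 -0.2 0.003 0.0005 0.056 0.58; 0 0 -0.2 0.003 0.0005 0.066 0.58"

```text
time: 8.52
tcp_pos: [0.4618, -0.0885, 0.1632]
orientation: [-180.0, 0.0, 19.5]
contact_force: [-0.4, 0.4, -1.1]
finger_gap: 0.0368
gripper_force: 4.6
```

Request:
send_rows --steps "0 0 0 0 0 0 0.58; 0 0 0 0 0 0 0.59; 0 0 0 0 0 0 0.6; 0 0 0 0 0 0 0.61; 0 0 0 0 0 0 0.62" --grip_force 30

```text
time: 9.15
tcp_pos: [0.462, -0.0886, 0.1643]
orientation: [180.0, -0.0, 19.5]
contact_force: [-0.1, 0.1, -1.0]
finger_gap: 0.0335
gripper_force: 5.9
```

Request:
send_rows --steps "0 0 0 0 0 0 0.66; 0 0 0 0 0 0 0.7; 0 0 0 0 0 0 0.8; 0 0 0 0 0 0 0.8; 0 0 0 0 0 0 0.8"

```text
time: 9.78
tcp_pos: [0.462, -0.0886, 0.1643]
orientation: [180.0, -0.0, 19.5]
contact_force: [0.1, -0.5, 1.3]
finger_gap: 0.0323
gripper_force: 30.0
```

Shut on the hook at 32.3 mm and 30 N. Lifting.

Request:
send_rows --steps "0 0 0 0 0 -0.004 0.8; 0 0 0 0 0 -0.012 0.8; 0 0 0 0 0 -0.024 0.8; 0 0 0 0 0 -0.038 0.8; 0 0 0 0 0 -0.052 0.8"

```text
time: 10.4
tcp_pos: [0.462, -0.0886, 0.2175]
orientation: [180.0, -0.0, 19.5]
contact_force: [-0.2, -0.6, -1.3]
finger_gap: 0.0325
gripper_force: 30.0
```

Request:
send_rows --steps "0 0 0 0 0 -0.016 0.8; 0 0 0 0 0 -0.033 0.8; 0 0 0 0 0 -0.05 0.8; 0 0 0 0 0 -0.062 0.8; 0 0 0 0 0 -0.068 0.8"

```text
time: 11.02
tcp_pos: [0.462, -0.0886, 0.285]
orientation: [180.0, -0.0, 19.5]
contact_force: [-0.7, -0.1, -1.5]
finger_gap: 0.0325
gripper_force: 30.0
```

Request:
send_rows --steps "0 0 0 0 0 0 0.8; 0 0 0 0 0 0 0.8; 0 0 0 0 0 0 0.8; 0 0 0 0 0 0 0.8; 0 0 0 0 0 0 0.8"

```text
time: 11.65
tcp_pos: [0.4619, -0.0886, 0.2841]
orientation: [-180.0, 0.0, 19.5]
contact_force: [-0.4, 0.1, -1.5]
finger_gap: 0.0324
gripper_force: 30.0
```

```bash
python3 - <<'E'
from h import *
a=cams.snapshot("wrist");b=cams.snapshot("scene")
o=np.zeros((600,800,3),np.uint8)
o[:360,:480]=cv2.resize(a[60:360,120:520],(480,360))
o[240:,480:]=cv2.resize(b[170:350,370:530],(320,360))
cv2.imwrite("pics/c5.png",o[:,:,::-1])
E
```

```text
(no output)
```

View pics/c5.png

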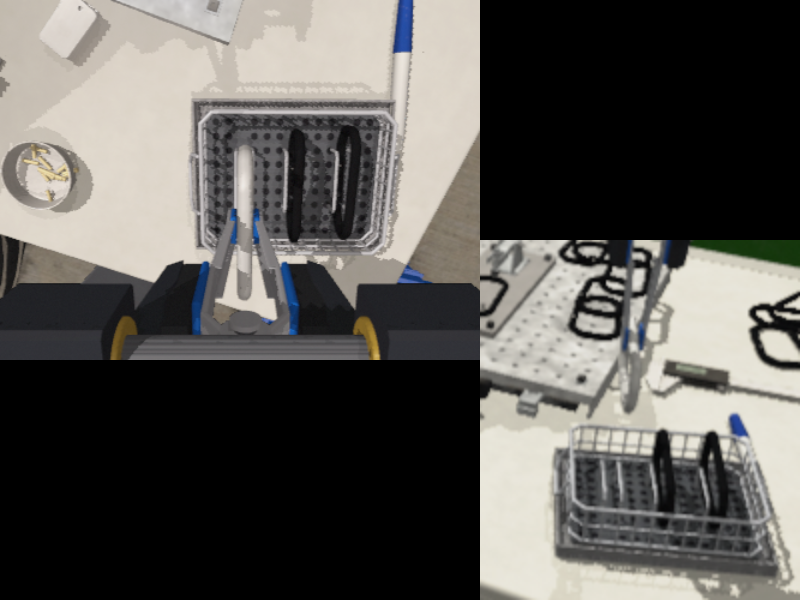

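The hook hangs level between the jaws (crop 235–257, row 225), clear of the basket. Both black hooks are still in their slots. I'll hand the job in.

```bash
python3 -c "
from plant import r,cams,workorder
print(workorder.finish_job())"
```

```text
the job is handed in; nothing more can be done
None
```

I handed the job in with the silver hook squeezed in the tongs at 30 N, about 12 cm above its slot and over the drip tray; both black hooks still stood in their slots, and the judge returned no verdict.

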